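# Hold an oak offcut down in the drilling jig

### The arm

A 6-joint arm with a two-finger parallel gripper is mounted at the origin on a cart in front of the work surface, level with it; the furniture and walls round the work are solid. World frame = base frame: x ahead of the robot, y to its left, z up, the work surface at z = 0. Lengths are in mm, angles in rad, forces in N, time in s.
With the tool pointing down it reaches from about 275 to 825 mm from the base axis. Payload 5.2 kg.
Tool frame: the origin (TCP) lies at the very end of the fingers, on their centre line; the grasp point (between the pads) lies 19 mm behind it; z points along the fingers, y is the line along which they close (so a half turn about z gives the same grasp; the last joint's range is limited). The gripper opens to 93 mm and grips with 3 to 60 N. Pads are 15 mm wide; open, the fingers measure 128 mm over their backs; the gripper's body (75 mm by 188 mm) begins 65 mm behind the grasp point.
Start: joints at [-1.516, 0.259, 1.535, -0, 1.348, -0.203], TCP at [140.246, -531.823, 218.653] pointing down, gripper open.
Joint ranges: [-3.14, 3.14], [-0.91, 2.08], [0.19, 2.58], [-1.22, 4.36], [0.22, 2.71], [-3.12, 3.12]. Speed limits (rad/s): [2.57, 2.57, 3.14, 3.14, 3.14, 3.14].

### API

Orientations are given as [roll, pitch, yaw] about the fixed x, y, z axes, in that order (R = Rz(yaw) Ry(pitch) Rx(roll)).
In Python, from bench import robot, workorder, get_image gives the robot as it stands (robot), with the cameras as plain functions and the job (workorder). Calls block until the motion is done:
- robot.move_ptp(position, orientation): joint-space move of the TCP to a pose.
- robot.move_linear(position, ori=None, speed=150, f_stop=None): straight line of the TCP; ori=None keeps the orientation; speed is the mean speed in mm/s. With f_stop (N) it stops when the force on the tool has changed by that much, and returns True; else False.
- robot.move_j(angles): joint-space move.
- robot.move_gripper(opening): opening from 0.0 (shut) to 1.0 (fully open); the grip force is fixed at half the most; returns when the fingers have stopped.
- robot.sleep(seconds).
- robot.inverse_kinematics(position, orientation): joint angles nearest the present ones, or None.
- get_image(name): name is "side" or "top" or "wrist"; returns a dict with "img" (384x512x3 uint8, blue, green, red), "fovy" (degrees; the focal length in pixels is half the picture's height over the tangent of half this angle, whatever the lens; pixels are square), "cx", "cy" (the principal point, pixels), "eye" and "orientation" of the camera in the world. Camera axes: x right, y down, z forward; pixel columns grow to the right and rows downward; lengths in mm; the calibration is good to about 2 mm. A picture is of the moment at which its call begins. There is no depth.
A pose or a line that the arm cannot do raises robot.MotionError and nothing moves.
- workorder.hand_in(): hands the job in; it is judged then, once.
Readings, each from a call of its own:
- robot.current_t(): time.
- robot.current_qpos(): joint angles.
- robot.current_joint_vel(): joint speeds.
- robot.current_joint_efforts(): joint torques, N m.
- robot.current_tcp_pos(): TCP position.
- robot.current_eef_rot(): TCP orientation.
- robot.current_contact_force(): force on the tool from outside, world axes, zero at the start.
- robot.current_ft_torque(): the same for the moment, N m.
- robot.current_gripper_width(): opening from 0.0 (shut) to 1.0 (fully open).
- robot.current_finger_force(): force on a finger pad.
Only numpy, scipy, OpenCV 4.12 (cv2) and the standard library are available. Lean on these libraries where they do the work, as an engineer would, in place of code of your own. Each camera call takes 0.05 s, during which the arm holds its last target. There are 200 camera calls.

### The job

Load the loose oak offcut flat into the blue hold-down jig, long way in between the two steel rails and under the raised foot until its end meets the steel end stop, and let go of it. Then press the black knob down gently so that the foot bears on the wood and the knob's lower edge stands within the green band on its stem, never driving it deep into the red, and finish while still holding the knob there (I will drill the piece meanwhile). Leave the drill stand, the jar of bits and the small red case where they are.

Things in the scene. Friction and masses are not known exactly. Their poses are not given: they have to be found in the camera images.
- offcut: Loose light-brown oak offcut, a plain block 45 (its x) x 120 (its y) x 22 mm (its z), about 0.1 kg. Origin at the centre of its underside; its two ends are alike.
- jig: Blue hold-down jig, screwed to the bench (place and yaw vary). Origin on the bench surface under the plunger axis; z up; +y is the direction in which the wood is slid in. Bed top 12 mm above the bench; before the rails, from y = -40 out to -125 mm, the bed is a tongue only 34 mm wide, so fingers may straddle the wood there.
- end_stop (a point): Foot of the steel end stop's face, at bed height: jig frame (0, +18, 12) mm. The stop is 22 mm high above the bed.
- rail_entry (a point): Mouth between the two steel rails on the bed: jig frame (0, -51, 12) mm. The rails are 16 mm high and flare open towards the mouth, then run 49 mm apart from y = -30 mm to the stop.
- bridge_top (a point): Centre of the top of the blue bridge: jig frame (0, 0, 74) mm. It crosses at y = -14 to +14 mm, 100 mm wide, underside 62 mm above the bench. The foot (22 mm dia.) hangs below it, underside at rest 46 mm above the bench, 12 mm over a loaded offcut, so the wood enters from the -y side, not from above.
- seat (a point): Point on the bed where the underside centre of a fully loaded offcut lies: jig frame (0, -42, 12) mm; axes as the jig's. Its outer end then stands at y = -102 mm; gripped about 20 mm from that end, the wood can be slid home with a gripper clear of bridge and knob.
- knob_top (a point): Centre of the flat top of the black palm knob (36 mm diameter, 16 mm tall), on the jig's plunger axis; at rest 131.5 mm above the bench. It moves straight down when pressed; 24 mm down with the offcut loaded is the middle of the green band.
- press_foot (a joint): Travel of the foot downwards in m: 0 at rest; about 0.012 when it bears on a loaded offcut; 0.020 at its stop with no wood. Its return spring takes about 2 N to start and 4 N at 0.012.
- press_knob (a joint): Knob's travel down on the foot's stem in m (on top of press_foot): 0 at rest, stop at 0.020. Spring 1 N per mm plus about 1 N. Bands on the stem, read at the knob's lower edge: white 0 to 0.008, green 0.008 to 0.016, red beyond. The foot meets the wood at about 0.003; at 0.012 (middle of green) the hand pushes with about 13 N. Springs up when released.
- drills: Bystander: wooden drill stand with drills, 60 x 98 x 119 mm, loose; origin at the centre of its underside.
- bits_jar: Bystander: low round jar of small bits, 63 mm diameter, its body 39 mm and its fill up to 55 mm tall, loose; origin at the centre of its underside.
- tin_case: Bystander: small red case, 48 x 74 x 21 mm, loose; origin at the centre of its underside.

How it is judged (in metres and radians):
On the way, in this order (a step that is already met when the one before it is completed fails the run):
1. the offcut lies flat in the jig, home against the end stop, and is let go (x of offcut in the frame of seat between -0.006 and 0.006 m and y of offcut in the frame of seat between -0.005 and 0.005 m and z of offcut in the frame of seat between -0.004 and 0.004 m and angle between the y axis of offcut and the y axis of seat, either way round below 0.15 rad and angle between offcut's own z axis and vertical below 0.06 rad and contact force between each of the arm, the fingers and offcut below 0.3 N), for 0.2 s.
2. the knob is held with its lower edge in the green band, the foot bearing on the offcut (x of offcut in the frame of seat between -0.006 and 0.006 m and y of offcut in the frame of seat between -0.005 and 0.005 m and z of offcut in the frame of seat between -0.004 and 0.004 m and angle between the y axis of offcut and the y axis of seat, either way round below 0.15 rad and angle between offcut's own z axis and vertical below 0.06 rad and value of joint press_knob between 0.008 and 0.016 m and contact force between press_foot and offcut above 4 N and contact force between any of the fingers, the arm and press_knob above 5 N), for 0.5 s.
At the end, for the whole second after the job is handed in: Offcut flat in the jig, within 5 mm (6 mm sideways) and 0.15 rad of fully home, untouched by the robot; the robot presses the knob with over 5 N and holds its travel on the stem at 8 to 16 mm (green band), the foot bearing on the wood with over 4 N (all of step 2 and contact force between each of the arm, the fingers and offcut below 0.3 N); the arm keeps its last pose, push and grip.
It fails at once if the knob is driven deep into the red (travel over 18.5 mm) or the foot presses the wood with more than 22 N (value of joint press_knob above 0.0185 m or contact force between press_foot and offcut above 22 N).
It fails at once if a bystander is moved more than 20 mm (distance of any of drills, bits_jar, tin_case from where it was at the start of the episode above 0.02 m).
It also fails if it takes over 54 s, if anything falls off the work surface, if the arm or the gripper's body presses on something with over 40 N, if the wrist force passes 120 N, or if a joint passes its speed limit or range.

## Working session

There is one attempt and no reset: what is moved stays moved. The work goes in short steps, each a Python script; the robot and the scene stay as the last script left them, time stands still between calls to the robot, and variables do not carry over. Pictures are saved under pics/ and viewed, at most 10 in all, crops included, and the job is handed in when it is done.

```bash
mkdir -p pics && ls
cat > h.py <<'E'
import numpy as np, cv2
from scipy.spatial.transform import Rotation as R
from bench import robot, workorder, get_image
def cam(name):
    d=get_image(name); return d
def f(d): return d["img"].shape[0]/2/np.tan(np.radians(d["fovy"])/2)
def rot(d):
    o=np.array(d["orientation"],float)
    return o if o.shape==(3,3) else R.from_euler('xyz',o).as_matrix()
def ray(d,uv):
    uv=np.atleast_2d(np.array(uv,float)); F=f(d)
    v=np.c_[(uv[:,0]-d["cx"])/F,(uv[:,1]-d["cy"])/F,np.ones(len(uv))]
    return v@rot(d).T
def onplane(d,uv,z):
    v=ray(d,uv); e=np.array(d["eye"],float)
    return (e+v*((z-e[2])/v[:,2])[:,None])[:,:2]
def proj(d,P):
    c=(np.atleast_2d(P)-np.array(d["eye"]))@rot(d)
    return np.c_[c[:,0]/c[:,2]*f(d)+d["cx"],c[:,1]/c[:,2]*f(d)+d["cy"]]
E
python3 - <<'E'
from h import *
import pickle
for n in("top","side","wrist"):
    d=cam(n); pickle.dump(d,open(n+".pkl","wb")); cv2.imwrite(f"pics/{n}0.png",d["img"])
    print(n,d["fovy"],d["cx"],d["cy"],d["eye"],d["orientation"])
E
```

```text
bench.py
pics
top 48.33316011812617 253.49219709154207 189.40030470228083 [ 461.15896641  -14.62321018 1237.67354797] [-3.00591888  0.0046375  -1.5723806 ]
side 54.50020940006135 260.3392378820005 191.32006509496418 [380.1832996  838.20304865 609.76860591] [-2.08464221e+00  6.50213937e-04 -2.86348658e+00]
wrist 60.55342100748587 254.56205122753943 192.8531444885822 [ 220.98095257 -511.10297839  383.99701317] [ 2.84282436e+00  9.56543173e-04 -1.31272257e+00]
```

View pics/top0.png

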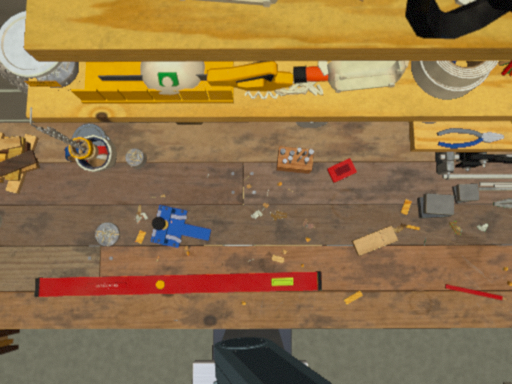

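View pics/side0.png

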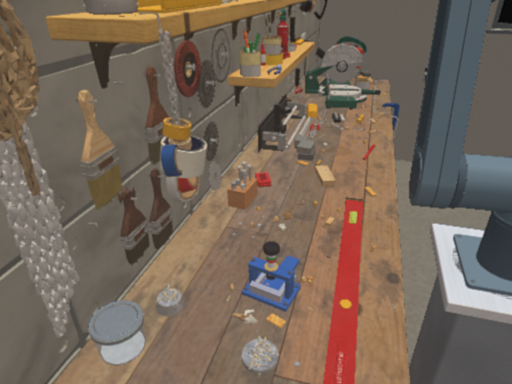

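The top view shows the offcut near (376,240), and the jig near (175,228) with its tongue pointing right (world -y). The knob is at (159,223), the tin at (342,170) and the drill stand at (295,158). The round jars are at (107,234) and (135,157). Next I'll measure the offcut and the jig.

Run:
```python
from h import *
import pickle
d=pickle.load(open("top.pkl","rb")); im=d["img"]; hsv=cv2.cvtColor(im,cv2.COLOR_BGR2HSV)
print("mm/px",1237/f(d)); print(hsv[240,376],hsv[230,178],hsv[260,376],hsv[215,376])
w=im[220:262,340:412]; j=im[195:255,130:225]
a=cv2.resize(w,None,fx=5,fy=5,interpolation=cv2.INTER_CUBIC);b=cv2.resize(j,None,fx=8,fy=8,interpolation=cv2.INTER_CUBIC)
s=pickle.load(open("side.pkl","rb"))
cv2.imwrite("pics/jig.png",b)
cv2.imwrite("pics/off.png",np.hstack([a,cv2.resize(s["img"][235:315,235:310],None,fx=a.shape[0]/80,fy=a.shape[0]/80)]))
# blue
m=cv2.inRange(hsv,(100,120,60),(130,255,255)); m[:,:130]=0;m[:,225:]=0;m[:195]=0;m[255:]=0
c=max(cv2.findContours(m,0,2)[0],key=cv2.contourArea); print("blue",cv2.contourArea(c),cv2.boundingRect(c))
```

```text
mm/px 2.890952142347191
[ 18 116 204] [108 202 164] [ 14 113 135] [ 15 101 119]
blue 903.0 (151, 205, 60, 42)
```

View pics/jig.png

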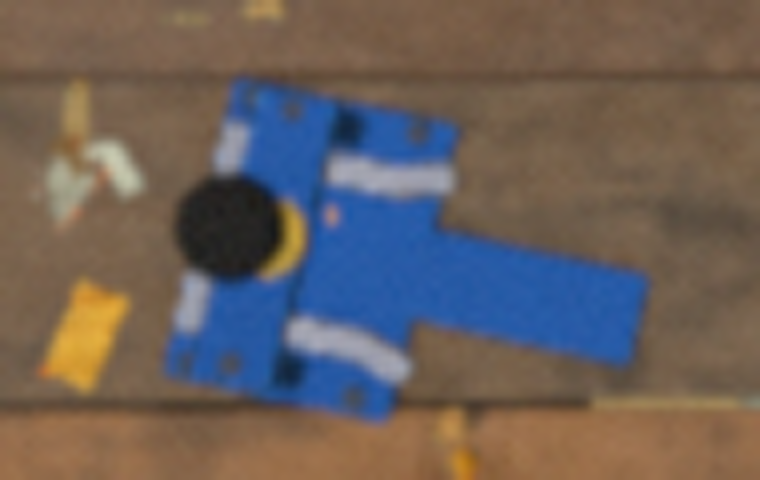

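View pics/off.png

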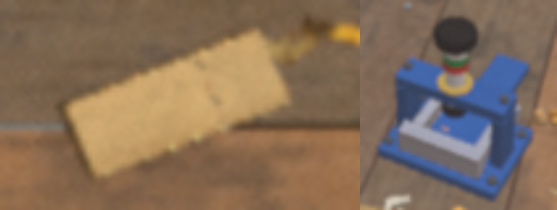

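```bash
cat >> h.py <<'E'
def look(target, yaw, height):
    """TCP pose (tool down, yaw) that puts the wrist camera's axis on target from a given eye height"""
    import pickle
    T=pickle.load(open("tc.pkl","rb"))  # p_c in tool, R_c in tool
    Rt=R.from_euler('xyz',[np.pi,0,yaw]).as_matrix()
    ax=Rt@T[1][:,2]; eye=np.array(target,float)-ax*(height/-ax[2])
    return eye-Rt@T[0], [np.pi,0,yaw]
E
python3 - <<'E'
from h import *
import pickle
w=pickle.load(open("wrist.pkl","rb"))
p=np.array(robot.current_tcp_pos());o=robot.current_eef_rot();print(p,o,robot.current_t())
o=np.array(o,float);Rt=o if o.shape==(3,3) else R.from_euler('xyz',o).as_matrix()
pickle.dump((Rt.T@(np.array(w["eye"])-p),Rt.T@rot(w)),open("tc.pkl","wb")); print(Rt.T@(np.array(w["eye"])-p)); print((Rt.T@rot(w)).round(2))
d=pickle.load(open("top.pkl","rb"))
q=lambda u,x0,y0,s:np.array(u)/s+[x0,y0]
J=onplane(d,q([(648,270),(630,365),(440,232),(415,322)],130,195,8),12);print("tongue",J)
O=onplane(d,q([(68,105),(100,178),(262,30),(290,100)],340,220,5),22);print("off",O,O.mean(0))
print("knob",onplane(d,q([(228,226)],130,195,8),131.5))
from h import look
e=J[:2].mean(0);r=J[2:].mean(0);v=(r-e)/np.linalg.norm(r-e);print("jig ydir",v,np.degrees(np.arctan2(v[1],v[0])),"origin",e+125*v, np.linalg.norm(r-e))
off=O.mean(0)
for t,n in((off,"off"),(e+85*v,"jig")):
  for yaw in np.arange(-3,3.2,.5):
    P,ori=look([*t,20],yaw,330); k=robot.inverse_kinematics(P,ori); print(n,round(yaw,1),P.round(0),None if k is None else np.round(k,2))
E
```

```text
[ 140.2231683  -531.41574958  218.03924527] [-3.14026422e+00 -2.59516046e-04  2.57813989e-01] 0.15
[  83.31087156    0.72873906 -165.93726748]
[[ 0.   -0.96 -0.29]
 [ 1.    0.    0.  ]
 [-0.   -0.29  0.96]]
tongue [[515.31174628 112.3574981 ]
 [481.63608406 118.36459165]
 [528.99391867 186.95548206]
 [496.98453964 195.23028184]]
off [[ 479.74128526 -291.12364663]
 [ 439.05058994 -307.70655858]
 [ 521.70927011 -402.21538542]
 [ 482.33170938 -416.18246131]] [ 480.70821367 -354.30701299]
knob [[524.44092785 235.86798866]]
jig ydir [0.18824081 0.9821229 ] 79.14986237872384 origin [522.00401636 238.12640781] 77.11034617442579
off -3.0 [ 463. -358.  184.] [-0.85  0.34  1.5   0.    1.3  -2.56]
off -2.5 [ 466. -366.  184.] [-0.85  0.36  1.48  0.    1.3  -3.07]
off -2.0 [ 474. -371.  184.] [-0.85  0.38  1.46 -0.    1.31  2.72]
off -1.5 [ 483. -373.  184.] [-0.84  0.39  1.44 -0.    1.32  2.23]
off -1.0 [ 491. -369.  184.] [-0.83  0.4   1.42 -0.    1.32  1.75]
off -0.5 [ 497. -362.  184.] [-0.81  0.4   1.42 -0.    1.32  1.26]
off 0.0 [ 499. -353.  184.] [-0.8   0.39  1.43 -0.    1.32  0.77]
off
[... 517 characters left out ...]
06]
jig -2.0 [508. 182. 184.] [ 0.14  0.27  1.61  0.    1.26 -2.58]
jig -1.5 [517. 181. 184.] [ 0.13  0.28  1.59 -0.    1.27 -3.08]
jig -1.0 [525. 184. 184.] [ 0.14  0.3   1.57 -0.    1.27  2.71]
jig -0.5 [531. 191. 184.] [ 0.15  0.31  1.55 -0.    1.28  2.22]
jig 0.0 [533. 200. 184.] [ 0.16  0.32  1.54 -0.    1.28  1.73]
jig 0.5 [530. 208. 184.] [ 0.18  0.32  1.54 -0.    1.28  1.25]
jig 1.0 [524. 215. 184.] [ 0.19  0.31  1.55 -0.    1.28  0.76]
jig 1.5 [515. 217. 184.] [ 0.2   0.3   1.57 -0.    1.28  0.27]
jig 2.0 [506. 215. 184.] [ 0.2   0.28  1.59  0.    1.27 -0.23]
jig 2.5 [499. 209. 184.] [ 0.19  0.27  1.61  0.    1.26 -0.74]
jig 3.0 [496. 201. 184.] [ 0.18  0.26  1.62  0.    1.26 -1.25]
```

Run:
```python
from h import *
import pickle
P,o=look([480.7,-354.3,20],1.94,300); print(P)
robot.move_ptp(P,o)
d=cam("wrist"); pickle.dump(d,open("woff.pkl","wb")); im=d["img"]; print(robot.current_t(),robot.current_eef_rot(), (R.from_euler('xyz',robot.current_eef_rot()).as_matrix()@pickle.load(open("tc.pkl","rb"))[0]+robot.current_tcp_pos())-d["eye"])
hsv=cv2.cvtColor(im,cv2.COLOR_BGR2HSV); c0=proj(d,[480.7,-354.3,22])[0].astype(int)
print(c0,hsv[c0[1],c0[0]])
m=cv2.inRange(hsv,(11,60,150),(28,170,255)); m=cv2.morphologyEx(m,cv2.MORPH_OPEN,np.ones((5,5)))
c=max(cv2.findContours(m,0,2)[0],key=cv2.contourArea); b=cv2.minAreaRect(c); print(b,cv2.contourArea(c))
q=onplane(d,cv2.boxPoints(b),22);print(q,q.mean(0),[np.linalg.norm(q[i]-q[i-1]) for i in range(4)])
v=im.copy();cv2.drawContours(v,[cv2.boxPoints(b).astype(int)],-1,(0,0,255),1);cv2.imwrite("pics/woff.png",v)
```

```text
[ 476.58452366 -346.05923809  154.06273252]
1.65 [-3.14144602e+00  6.82240304e-04  1.93778831e+00] [-0.90690178  1.42350104 -0.06277952]
[255 190] [ 17 104 177]
((260.0, 190.5), (121.0, 48.0), 90.0) 5372.5
[[ 443.97940147 -307.58207159]
 [ 484.12751873 -292.11185847]
 [ 530.27060849 -403.04144103]
 [ 485.29037966 -420.38359633]] [ 485.91697709 -355.77974185] [np.float64(120.12818529922252), np.float64(43.025560003182086), np.float64(120.14390129968352), np.float64(48.20758587724893)]
```

View pics/woff.png

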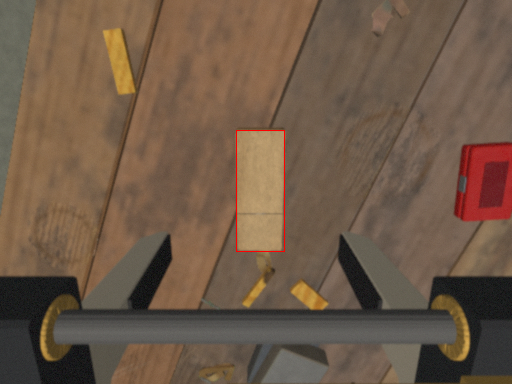

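The offcut is at columns 237–285, rows 130–251, axis-aligned with the tool. Next I'll look at the jig from two opposite yaws so that camera offset errors cancel.

Run:
```python
from h import *
import pickle
o0=np.array([522.,238.]);a0=np.radians(79.15)
vis=[]
for i,yaw in enumerate((1.38,1.38-np.pi)):
    y=np.array([np.cos(a0),np.sin(a0)])
    P,o=look([*(o0-65*y),12],yaw,340)
    robot.move_ptp(P,o); robot.sleep(.15)
    d=cam("wrist"); pickle.dump(d,open(f"wjig{i}.pkl","wb")); im=d["img"]
    hsv=cv2.cvtColor(im,cv2.COLOR_BGR2HSV); m=cv2.inRange(hsv,(100,120,50),(130,255,255))
    m=cv2.morphologyEx(m,cv2.MORPH_OPEN,np.ones((3,3)))
    c=max(cv2.findContours(m,0,cv2.CHAIN_APPROX_NONE)[0],key=cv2.contourArea)[:,0,:]
    o,a=o0.copy(),a0
    for k in range(4):
        yv=np.array([np.cos(a),np.sin(a)]);xv=np.array([yv[1],-yv[0]])
        W=onplane(d,c,12); L=np.c_[(W-o)@xv,(W-o)@yv]
        s=(L[:,1]>-115)&(L[:,1]<-60)&(abs(L[:,0])<28)
        l=L[s&(L[:,0]<0)];r=L[s&(L[:,0]>0)];e=L[(L[:,1]<-112)&(abs(L[:,0])<12)]
        pl=np.polyfit(l[:,1],l[:,0],1);pr=np.polyfit(r[:,1],r[:,0],1)
        sl=(pl[0]+pr[0])/2; c0=(np.polyval(pl,-80)+np.polyval(pr,-80))/2; ye=np.median(e[:,1])
        o=o+xv*(c0+80*sl)+yv*(ye+125); a=a-sl
    print(i,robot.current_t(),"origin",o.round(2),"a",a,"width",np.polyval(pr,-80)-np.polyval(pl,-80),len(l),len(r),len(e))
    v=im.copy();R2=lambda p:proj(d,[[*(o+xv*q[0]+yv*q[1]),q[2]] for q in p]).astype(int)
    for q in R2([(0,-125,12),(0,-51,12),(-17,-80,12),(17,-80,12),(0,18,34),(0,0,131.5),(50,-14,74),(-50,-14,74)]): cv2.circle(v,tuple(map(int,q)),3,(0,0,255),1)
    vis.append(v)
cv2.imwrite("pics/wjig.png",cv2.resize(np.hstack(vis),(800,300)))
```

```text
0 3.8083 origin [530.01 238.38] a 1.3509022896579375 width 31.372206182749835 47 47 22
1 6.725 origin [528.88 236.91] a 1.360069549612286 width 31.137637589736457 51 50 24
```

View pics/wjig.png

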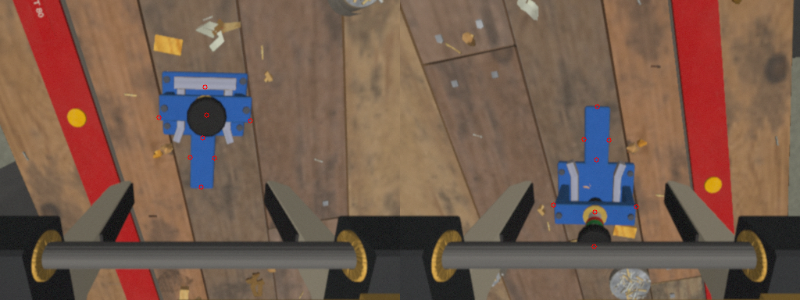

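```bash
cat >> h.py <<'E'
A=1.3555; JO=np.array([529.2,236.4]); JY=np.array([np.cos(A),np.sin(A)]); JX=np.array([JY[1],-JY[0]])
def jig(x,y,z): return [*(JO+JX*x+JY*y),z]
def tojig(p): p=np.array(p); return np.array([(p[:2]-JO)@JX,(p[:2]-JO)@JY,p[2]]).round(2)
E
python3 - <<'E'
from h import *
import pickle
d=pickle.load(open("wjig0.pkl","rb")); g=cv2.cvtColor(d["img"],cv2.COLOR_BGR2HSV)[:,:,2]
u=proj(d,jig(0,0,131.5))[0].astype(int); m=np.zeros_like(g); m[u[1]-50:u[1]+50,u[0]-50:u[0]+50]=255
m&=cv2.inRange(g,0,50); c=max(cv2.findContours(m,0,2)[0],key=cv2.contourArea);(cc,r)=cv2.minEnclosingCircle(c)
print("knob jig frame",tojig([*onplane(d,[cc],131.5)[0],131.5]),r)
yaw=1.943;ori=[np.pi,0,yaw];ux=np.array([np.cos(yaw),np.sin(yaw)])
g=np.array([485.9,-355.8])-40*ux
robot.move_ptp([*g,120],ori); robot.move_linear([*g,3],speed=120,f_stop=15)
print(robot.current_tcp_pos(),robot.current_t())
robot.move_gripper(0.0); print("w",robot.current_gripper_width(),robot.current_finger_force())
robot.move_linear([*g,120],speed=150); print("w",robot.current_gripper_width(),robot.current_finger_force(),robot.current_t())
d=cam("wrist");cv2.imwrite("pics/held.png",d["img"])
E
```

```text
knob jig frame [-1.200e-01  9.800e-01  1.315e+02] 24.89472007751465
[ 500.95823307 -393.55910086    3.84287584] 9.8333
w 0.48450406673676594 29.99253273010254
w 0.48209102016021854 29.992868900299072 11.5833
```

View pics/held.png

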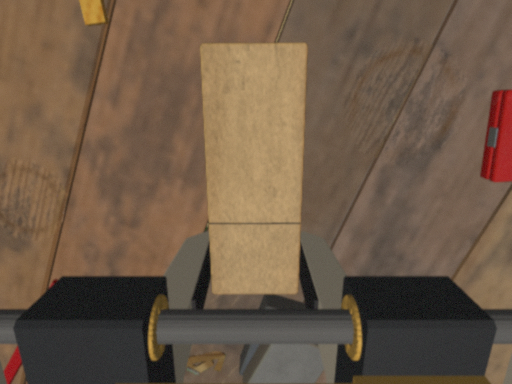

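The wood is held straight: front end at row 43, columns 202–306. Now I'll insert it.

Run:
```python
from h import *
ori=[np.pi,0,A]
robot.move_ptp(jig(0,-180,170),ori); robot.move_linear(jig(0,-180,17),speed=130,f_stop=12)
print(tojig(robot.current_tcp_pos()),robot.current_t(),np.round(robot.current_contact_force(),1))
print(robot.move_linear(jig(0,-130,16.5),speed=60,f_stop=12),tojig(robot.current_tcp_pos()),np.round(robot.current_contact_force(),1))
print(robot.move_linear(jig(0,-72,16.5),speed=30,f_stop=10),tojig(robot.current_tcp_pos()),np.round(robot.current_contact_force(),1),robot.current_t())
d=cam("wrist");cv2.imwrite("pics/ins_w.png",d["img"])
s=cam("side");v=cv2.resize(s["img"][225:345,215:335],(384,384),interpolation=cv2.INTER_CUBIC)
cv2.imwrite("pics/ins.png",cv2.resize(np.hstack([d["img"],v]),(800,343)))
```

```text
[   0.68 -179.97   17.65] 14.6333 [ 0.3 -1.  -0.3]
False [-1.0000e-01 -1.3015e+02  1.6420e+01] [-0.4  0.3 -0.7]
True [ -0.77 -83.96  15.93] [ 0.3 -1.7 -0.3] 17.025
```

View pics/ins.png

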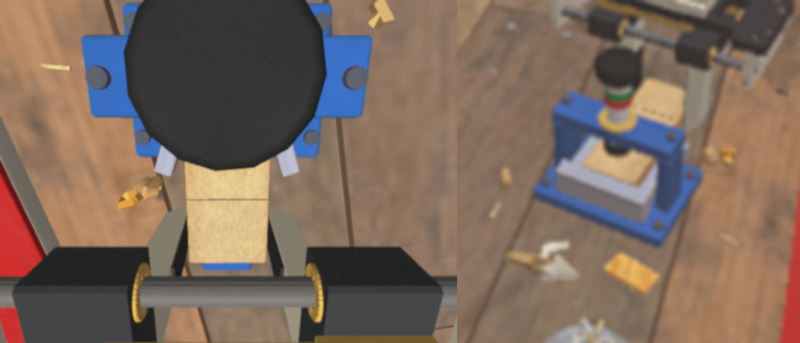

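Run:
```python
from h import *
print(robot.move_linear(jig(0,-76,16),speed=25,f_stop=14),tojig(robot.current_tcp_pos()),np.round(robot.current_contact_force(),1),robot.current_t())
d=cam("wrist");im=d["img"];hsv=cv2.cvtColor(im,cv2.COLOR_BGR2HSV)
uc=proj(d,jig(0,-82,34))[0].astype(int);print(uc,d["eye"])
for du in(-15,0,15):
    col=hsv[:,uc[0]+du]; w=[r for r in range(uc[1]-30,330) if 11<=col[r,0]<=28 and 60<col[r,1]<190 and col[r,2]>110]; b=[r for r in range(uc[1],330) if 100<=col[r,0]<=130 and col[r,1]>120]
    print(du,"wood end",w[-1:],"blue",b[:1],b[-1:], tojig([*onplane(d,[[uc[0]+du,w[-1]+.5]],34.5)[0],34]), tojig([*onplane(d,[[uc[0]+du,b[-1]+.5]],12)[0],12]) if b else "")
```

```text
True [ -1.65 -83.88  15.14] [ 0.4 -2.   1.3] 17.3583
[255 259] [529.24489924 235.70331919 180.63013541]
-15 wood end [308] blue [295] [302] [  -7.9  -110.52   34.  ] [  -9.1  -123.18   12.  ]
0 wood end [308] blue [295] [302] [-3.0000e-02 -1.1047e+02  3.4000e+01] [-8.0000e-02 -1.2312e+02  1.2000e+01]
15 wood end [308] blue [295] [302] [   7.83 -110.43   34.  ] [   8.94 -123.07   12.  ]
```

Run:
```python
from h import *
robot.move_gripper(1.0); robot.sleep(.2)
robot.move_linear(jig(0,-84,60),speed=100)
robot.move_linear(jig(0,-95,175),speed=150); robot.sleep(.2)
d=cam("wrist");im=d["img"];hsv=cv2.cvtColor(im,cv2.COLOR_BGR2HSV)
print(robot.current_t())
u=proj(d,jig(0,-102,34))[0].astype(int);print(u)
for x in(-12,0,12):
    u=proj(d,jig(x,-102,34))[0].astype(int); col=hsv[:,u[0]]
    b=[r for r in range(u[1]-20,u[1]+60) if 100<=col[r,0]<=130 and col[r,1]>120]
    print(x,b[:1],b[-1:], b and (tojig([*onplane(d,[[u[0],b[0]]],34)[0],34]),tojig([*onplane(d,[[u[0],b[-1]+1]],12)[0],12])))
s=cam("side");v=cv2.resize(s["img"][225:345,215:335],(384,384),interpolation=cv2.INTER_CUBIC)
cv2.imwrite("pics/rel.png",cv2.resize(np.hstack([im,v]),(800,343)))
```

```text
20.3
[254 186]
-12 [188] [200] (array([ -12.59, -103.7 ,   34.  ]), array([ -13.75, -124.61,   12.  ]))
0 [188] [200] (array([  -0.95, -103.65,   34.  ]), array([  -1.12, -124.55,   12.  ]))
12 [188] [200] (array([  11.65, -103.59,   34.  ]), array([  12.56, -124.48,   12.  ]))
```

View pics/rel.png

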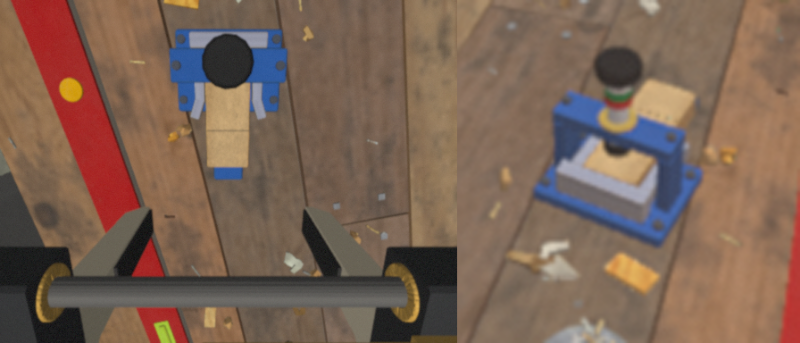

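The wood is home and released: its outer end reads about y = -103, the tongue end -124.6, and the side view shows it flat under the foot. Next is the knob.

Run:
```python
from h import *
robot.move_gripper(0.0); robot.move_ptp(jig(0,.5,155),[np.pi,0,A]); robot.sleep(.2)
f0=robot.current_contact_force()[2]; print(robot.current_t(),f0,tojig(robot.current_tcp_pos()))
def go(z,s):
    robot.move_linear(jig(0,.5,z),speed=s); robot.sleep(.1)
    F=np.array(robot.current_contact_force()).round(1); p=tojig(robot.current_tcp_pos()); print(z,p,F,round(robot.current_t(),2)); return p[2],F[2]-f0
go(134,40)
for z in (128,122,118,115,112.5,110.5):
    p,F=go(z,20)
    if F>12 or p<107.8: break
```

```text
22.475 0.33213831718144937 [  0.33  -0.36 155.36]
134 [  0.17   0.64 134.21] [-0.5  0.8 -0.7] 23.25
128 [  0.34   0.69 128.32] [1.4 1.9 1.7] 23.8
122 [  0.16   0.56 122.1 ] [2.  0.2 2.3] 24.35
118 [8.0000e-02 5.2000e-01 1.1805e+02] [ 1.2 -0.2  2.9] 24.8
115 [  0.15   0.59 115.22] [0.3 1.1 6.2] 25.2
112.5 [  0.27   0.64 113.1 ] [ 0.8 -0.1  7.1] 25.57
110.5 [  0.3    0.66 111.4 ] [ 0.1 -0.5  9.6] 25.93
```

Run:
```python
from h import *
robot.move_linear(jig(0,.5,106.8),speed=15)
for i in range(4):
    robot.sleep(.3); print(tojig(robot.current_tcp_pos()),np.round(robot.current_contact_force(),1),robot.current_t())
s=cam("side");w=cam("wrist")["img"]
v=cv2.resize(s["img"][225:305,235:315],(384,384),interpolation=cv2.INTER_CUBIC)
cv2.imwrite("pics/press.png",cv2.resize(np.hstack([w,v]),(800,343)))
```

```text
[  0.43   0.72 108.27] [-0.4 -0.3 13.3] 26.625
[  0.39   0.73 108.24] [-0.9 -0.2 12.8] 26.925
[  0.42   0.72 108.26] [-0.1 -0.2 12.3] 27.225
[  0.41   0.73 108.26] [-0.9 -0.2 13. ] 27.525
```

View pics/press.png

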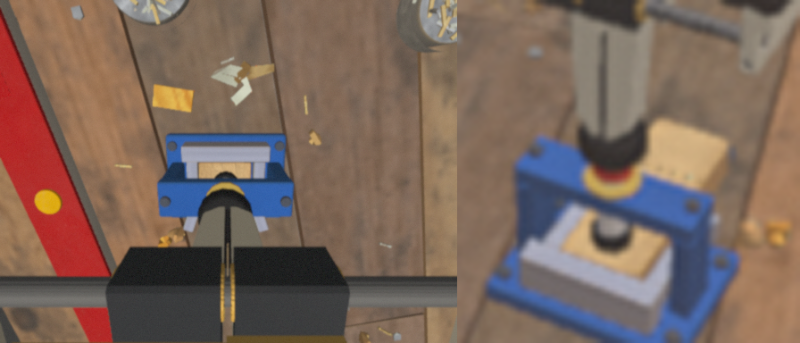

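The foot bears on the wood, and the force of 13 N with 23 mm of travel puts the knob at mid-green. One numeric check of the gap between the wood's end and the stop before handing in.

Run:
```python
from h import *
d=cam("wrist");hsv=cv2.cvtColor(d["img"],cv2.COLOR_BGR2HSV)
for x in(-15,15):
  for y in np.arange(26,8,-1.5):
    u=proj(d,jig(x,y,34))[0]; print(x,y,u.round(0),hsv[int(round(u[1])),int(round(u[0]))])
```

```text
-15 26.0 [232. 171.] [118  26 177]
-15 24.5 [232. 173.] [117  27 179]
-15 23.0 [232. 175.] [117  28 183]
-15 21.5 [232. 177.] [117  26 186]
-15 20.0 [232. 178.] [115  26 186]
-15 18.5 [232. 180.] [120  12 168]
-15 17.0 [232. 182.] [ 17 104 172]
-15 15.5 [232. 184.] [ 17 111 197]
-15 14.0 [233. 186.] [ 17 109 198]
-15 12.5 [233. 188.] [ 18 108 199]
-15 11.0 [233. 190.] [ 17 105 201]
-15 9.5 [233. 192.] [ 17 110 199]
15 26.0 [272. 171.] [118  28 176]
15 24.5 [272. 173.] [120  25 175]
15 23.0 [272. 175.] [118  24 181]
15 21.5 [272. 177.] [116  27 186]
15 20.0 [272. 178.] [114  29 186]
15 18.5 [272. 180.] [130  14 164]
15 17.0 [272. 182.] [ 16 104 176]
15 15.5 [272. 184.] [ 18 105 206]
15 14.0 [272. 186.] [ 18 105 204]
15 12.5 [272. 188.] [ 18 104 202]
15 11.0 [272. 190.] [ 18 102 205]
15 9.5 [272. 192.] [ 17 105 208]
```

The steel turns to wood at y ≈ 18 on both sides with no gap, so the wood is fully home.

```bash
python3 -c "
from h import *
print(workorder.hand_in(),robot.current_t())"
```

```text
the job is handed in; nothing more can be done
the job is handed in; nothing more can be done
```

The job is handed in (no verdict was shown): the offcut is flat against the end stop and let go, and the arm is still holding the knob at about 13 N, 23 mm down, which works out to mid-green; the path kept clear of the drill stand, jar and red case.

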